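# Wind the bench timer to its stop and set five minutes

## Task

Set the steeping timer to five minutes: twist its wing knob clockwise past the ten-minute top mark until you feel it come up against the end stop, press against the stop firmly for a moment to arm the bell but do not force it, then turn the knob back down so that the pointer stands on the five-minute mark, and let go. Leave the other things on the table where they stand.

Things in the scene. Friction and masses are not known exactly. Their poses are not given: they have to be found in the camera images.
- timer: Round bench timer fixed to the table: aluminium drum 100 mm wide, 34 mm tall, white dial, black wing knob. Origin: centre of its underside, z up. Black marks for 0 to 10 minutes, 0.11 rad (6.3 deg) apart: those of 0, 5 and 10 are long and thick (to 43 mm from the axis), the others short. The 0 mark lies on the timer's +y side; seen from above the scale runs clockwise, towards +x.
- timer_knob (a joint): Turn of the knob in rad, growing clockwise from above: 0 with the pointer on the 0 mark, 0.55 on the 5 minute mark, 1.10 on the 10 minute (top) mark. Starts between 0.2 and 0.35; can be turned in one grasp. Drag about 0.05 N m; it stays where it is left (the clockwork does not run).
- knob_grip (a point): On the knob's upright axis at the height to grip, 62 mm above the table. The knob is an upright bar 13 mm thick, 44 mm long along the pointer direction, its top 14 mm above this point; the round skirt below (48 mm wide) has its top 19 mm under it. A white line on the bar and a nose on the skirt are at the pointer end. At joint value q the pointer lies along the timer's +y turned clockwise by q.
- works: Hidden inside the timer, origin on the knob's axis: a sprung end stop that arms the bell. It begins at an unknown place, 0.10 to 0.40 rad past the top mark. From first touch the knob's torque rises 7 N m per rad above the drag; the stop meets a lug 30 mm from the axis. 5 N there (0.15 N m above the drag) for 0.2 s arms the bell; over 22 N (0.66 N m) damages it.
- tincture_jar_mid (a point): Bystander: glass jar with a pale filling, 71 mm wide, 132 mm tall, loose, upright. The point is at its centre, half-way up.
- cup_mid (a point): Bystander: small white speckled cup, 60 mm wide, 52 mm tall, loose, upright. The point is at its centre, half-way up.
- salve_tin_mid (a point): Bystander: round flat brass tin, 55 mm wide, 22 mm tall, loose, upright. The point is at its centre, half-way up.
- steel_tin_mid (a point): Bystander: open round steel tin, 67 mm wide, 44 mm tall, loose, upright. The point is at its centre, half-way up.
- cork_large_mid (a point): Bystander: large cork, 42 mm wide, 26 mm tall, loose, upright. The point is at its centre, half-way up.
Mind the look-alikes: they are no part of the job. Leave any red or yellow look-alike of the timer alone.

How it is judged:
On the way, in this order (a step that is already met when the one before it is completed fails the run):
1. the knob is past the top mark and pressed against the end stop with at least 5 N at the lug for 0.2 s (value of joint timer_knob above 1.1 rad and contact force between works and anything else above 5 N), for 0.2 s.
2. the knob is turned back down to the five-minute mark (value of joint timer_knob between 0.48 and 0.62 rad), for 0.2 s.
At the end, for the whole second after the job is handed in: After having been pressed against the end stop, the knob stands at rest within 0.07 rad (two thirds of a minute) of the five-minute mark (joint 0.48 to 0.62), let go (all of step 2 and velocity of joint timer_knob between -0.05 and 0.05 rad/s); the robot touches nothing.
It fails at once if the end stop is forced (more than 22 N on it) (contact force between works and anything else above 22 N).
It fails at once if one of the five bystanders is shifted by more than 20 mm (distance of any of tincture_jar_mid, cup_mid, salve_tin_mid, steel_tin_mid, cork_large_mid from where it was at the start of the episode above 0.02 m).
It also fails if it takes over 61 s, if anything falls off the work surface, if the arm or the gripper's body presses on something with over 40 N, if the wrist force passes 120 N, or if a joint passes its speed limit or range.

## Robot

A 6-joint arm with a two-finger parallel gripper is mounted at the origin on a cart in front of the work surface, level with it; the furniture and walls round the work are solid. World frame = base frame: x ahead of the robot, y to its left, z up, the work surface at z = 0. Lengths are in m, angles in rad, forces in N, time in s.
With the tool pointing down it reaches from about 0.35 to 0.975 m from the base axis. Payload 4.9 kg.
Tool frame: the origin (TCP) lies between the finger pads; the fingertips stand 22 mm ahead of it and the grasp point (between the pads) lies 3 mm ahead of it; z points along the fingers, y is the line along which they close (so a half turn about z gives the same grasp; the last joint's range is limited). The gripper opens to 85 mm and grips with 20 to 120 N. Pads are 22 mm wide; open, the fingers measure 114 mm over their backs; the gripper's body (76 mm by 85 mm) begins 54 mm behind the grasp point. The pads swing forward as they close: fully open they stand 13 mm farther back than shut.
Start: joints at [-1.27, 0.053, 1.613, -0, 1.476, -0.119], TCP at [0.255, -0.571, 0.253] pointing down, gripper open.
Joint ranges: [-3.01, 3.01], [-1.01, 2.22], [0.06, 2.58], [-1.02, 4.17], [0.09, 2.62], [-3.14, 3.14]. Speed limits (rad/s): [2.57, 2.57, 3.14, 3.14, 3.14, 3.14].

## Interface

Orientations are given as a unit quaternion [w, x, y, z].
In Python, from plant import state, grab_frame, get_calibration, job_done, recognise, regions_of gives the robot as it stands.
- The arm moves only by the tool apply_moves, never from a script. Its argument "targets" is a list of rows, each an object with "translation": the shift along the tool's x, y, z normalised to -1 to 1, where 1 is 100 mm, a list of three; "twist": the turn about the tool's z normalised to -1 to 1, where 1 is 0.1 rad; "hand": the opening, from 0 (shut) to 1 (fully open). A call has 1 to 8 rows; each row shifts and turns the commanded pose from where the row before left it, along the tool's axes as they then stand; what a row does not reach is not made up. A row lasts 1/10 s, in which the tool goes at most 50 mm and 8.59 degrees, less where a joint would pass 70% of its speed; a pose out of reach is approached as far as the arm can. A call with a number of a shift or a turn outside -1 to 1 is refused whole. A call with a gripper value outside its range is refused whole. The fingers move at their own pace and stop on an object; the grip force is fixed at half the most. Time passes only in rows, so rows that do not move let the fingers close. It gives the time, the measured TCP pose, the force, the opening and the grip force at its end, in the units of the state.
- state(): the state, without advancing time (a new reading comes with each control period).
- grab_frame(name): name is "scene" or "top"; returns the picture (420x560x3 uint8, red, green, blue); there is no depth.
- get_calibration(name): a dict with "camera_matrix" (3x3 intrinsics, pixels), "D" ([k1, k2, p1, p2, k3] as OpenCV has them; the pictures are not rectified), "pose" (4x4, takes a point from camera to world coordinates). Camera axes: x right, y up, looking along -z (the intrinsics and any distortion apply to the point x, -y, -z); pixel columns grow to the right and rows downward; lengths in m; the calibration is good to about 2 mm. A picture is of the moment at which its call begins. get_calibration takes no time and is no camera call.
- job_done(): hands the job in; it is judged then, once.
Trained networks look in the newest picture that a camera, given by its name, has taken for a name from the list of things; names that differ only in an ending like _2 or _b are one class to them, and where a whole thing is asked for, a point or a joint stands for the part that bears it (a point fixed in the world has none). Each returns a list of dicts, best first, with "score" (0 to 1); they miss things now and then, are a little off and sometimes report something else, mostly with a low value. They report only what shows in the picture. A call takes as long as a camera call. They do not tell look-alikes from the thing itself.
- recognise(camera, query): "point" ([x, y, z] in m, in world coordinates, good to about 4 mm: the middle of the surface that is visible of it).
- regions_of(camera, query): "pixels" (420x560 bool, what is visible of it).
The state is a dict: "time": time; "joint_pos": joint angles; "joint_vel": joint speeds; "joint_efforts": joint torques, N m; "tool_pos": TCP position; "tool_rot": TCP orientation; "contact_force": force on the tool from outside, world axes, zero at the start; "ft_torque": the same for the moment, N m; "gripper_width": opening from 0.0 (shut) to 1.0 (fully open); "grasp_force": force on a finger pad.
Only numpy, scipy, OpenCV 4.12 (cv2) and the standard library are available. Lean on these libraries where they do the work, as an engineer would, in place of code of your own. Each camera call takes 0.05 s, during which the arm holds its last target. There are 200 camera calls.

## Working session

There is one attempt and no reset: what is moved stays moved. The work goes in short steps, Python scripts to look and compute and a tool call to move; the robot and the scene stay as the last step left them, time stands still between calls to the robot, and variables do not carry over. Pictures are saved under pics/ and viewed, at most 10 in all, crops included, and the job is handed in when it is done.

Besides the shell and the picture viewer there is one more tool, called after "Emit:" as a command line: name --argument value ..., lists and objects as JSON in quotes. apply_moves: Moves the arm, as the interface text tells. Its arguments: {"type":"object","properties":{"targets":{"type":"array"}},"required":["targets"]}

```bash
mkdir -p pics
python3 - <<'E'
from plant import *
import cv2
for c in("scene","top"):
    im=grab_frame(c); cv2.imwrite(f"pics/{c}0.png",im[:,:,::-1])
    for n in ("timer","timer_knob","tincture_jar_mid","cup_mid","salve_tin_mid","steel_tin_mid","cork_large_mid"):
        print(c,n,[(round(d['score'],2),[round(float(v),3) for v in d['point']]) for d in recognise(c,n)[:3]])
print(state())
E
```

```text
scene timer [(0.93, [0.569, 0.045, 0.03]), (0.66, [0.755, 0.172, 0.036]), (0.6, [0.359, 0.058, 0.034])]
scene timer_knob [(0.9, [0.765, 0.159, 0.051]), (0.8, [0.704, -0.09, 0.044]), (0.78, [0.571, 0.034, 0.04])]
scene tincture_jar_mid [(0.56, [0.599, 0.201, 0.093])]
scene cup_mid [(0.64, [0.726, 0.017, 0.033])]
scene salve_tin_mid [(0.58, [0.502, 0.133, 0.023])]
scene steel_tin_mid [(0.7, [0.559, -0.094, 0.019]), (0.27, [0.502, 0.135, 0.02])]
scene cork_large_mid []
top timer [(0.93, [0.703, -0.095, 0.035]), (0.88, [0.571, 0.031, 0.037]), (0.85, [0.364, 0.042, 0.036])]
top timer_knob [(0.79, [0.705, -0.102, 0.046]), (0.68, [0.365, 0.042, 0.041]), (0.59, [0.572, 0.034, 0.045])]
top tincture_jar_mid [(0.61, [0.607, 0.182, 0.094])]
top cup_mid [(0.78, [0.736, 0.016, 0.028])]
top salve_tin_mid [(0.57, [0.5, 0.132, 0.02]), (0.17, [0.464, 0.006, 0.025])]
top steel_tin_mid [(0.96, [0.564, -0.107, 0.024])]
top cork_large_mid [(0.52, [0.465, 0.009, 0.024])]
{'time': 0.8, 'joint_pos': array([-1.26996707e+00,  5.26881820e-02,  1.61287026e+00, -5.78405144e-06,
        1.47601013e+00, -1.18984505e-01]), 'joint_vel': array([-0.00107711,  0.00086324,  0.00243505,  0.00033066,  0.00014242,
       -0.00086318]), 'joint_efforts': array([-4.10647854e-04, -3.93645287e+01, -3.70441139e+01, -1.22203442e-04,
        4.92797571e-04,  8.02577802e-06]), 'tool_pos': array([ 0.25474904, -0.57071545,  0.25332869]), 'tool_rot': array([ 1.22520493e-05,  9.78050265e-01,  2.08369093e-01, -1.77392330e-06]), 'contact_force': array([ 0.62662914, -0.76104067,  0.23334398]), 'ft_torque': array([-0.01311115, -0.03528843,  0.04366943]), 'grasp_force': 0.0, 'gripper_width': 0.9995845982197417}
```

View pics/top0.png

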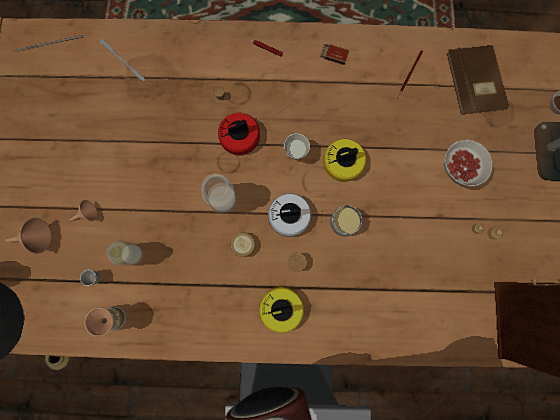

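View pics/scene0.png

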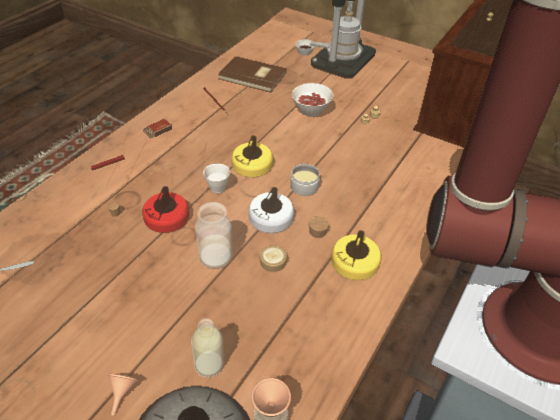

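The white timer is at top pixel (290,214) and scene pixel (271,211). The others are red or yellow look-alikes: top (239,132), (346,160) and (282,310). Next I'll rectify the dial plane and the knob-top plane.

```bash
cat > h.py <<'E'
import numpy as np, cv2
from plant import *
def proj(c,P):
    k=get_calibration(c); T=np.linalg.inv(np.array(k['pose'])); F=np.diag([1.,-1,-1])
    R=F@T[:3,:3]; t=F@T[:3,3]
    return cv2.projectPoints(np.asarray(P,float).reshape(-1,3),cv2.Rodrigues(R)[0],t,np.array(k['camera_matrix']),np.array(k['D'],float))[0].reshape(-1,2)
def warp(c,im,x0,y0,z,half=.065,n=390):
    g=(np.arange(n)+.5)/n*2*half-half
    X=np.repeat((x0-g)[:,None],n,1); Y=np.repeat((y0-g)[None],n,0)  # up=+x, right=-y
    m=proj(c,np.stack([X,Y,np.full_like(X,z)],-1)).astype(np.float32).reshape(n,n,2)
    return cv2.remap(im,m[...,0],m[...,1],cv2.INTER_CUBIC)
E
python3 - <<'E'
from h import *
x0,y0=.571,.033
for c in("top","scene"):
    im=grab_frame(c)
    cv2.imwrite(f"pics/w_{c}.png",np.hstack([warp(c,im,x0,y0,z) for z in (.034,.076)])[:,:,::-1])
    w=warp(c,im,x0,y0,.034).astype(int)
    print(c,get_calibration(c)['pose'][:3,3])
    # white dial pixels
    m=((w.min(2)>150)&(w.max(2)-w.min(2)<40)).astype(np.uint8)
    cs=max(cv2.findContours(m,0,2)[0],key=cv2.contourArea); (u,v),r=cv2.minEnclosingCircle(cs)
    e=cv2.fitEllipse(cv2.convexHull(cs)); f=.13/390
    print("circle",x0+.065-v*f,y0+.065-u*f,r*f,"ell",x0+.065-e[0][1]*f,y0+.065-e[0][0]*f,np.array(e[1])*f)
a=np.hstack([cv2.imread("pics/w_top.png")]);b=cv2.imread("pics/w_scene.png")
cv2.imwrite("pics/w.png",cv2.resize(np.vstack([a,b]),(600,600)))
E
```

```text
top [0.42623485 0.0614845  0.92444267]
circle 0.5746869964599608 0.02715037536621094 0.04600284830729166 ell 0.5747078653971354 0.027244323730468756 [0.09073279 0.09144848]
scene [0.13449171 0.75206483 0.87294708]
circle 0.5684412638346353 0.04542890930175782 0.06044672139485677 ell 0.5674364217122395 0.04355049641927084 [0.09686978 0.12325559]
```

View pics/w.png

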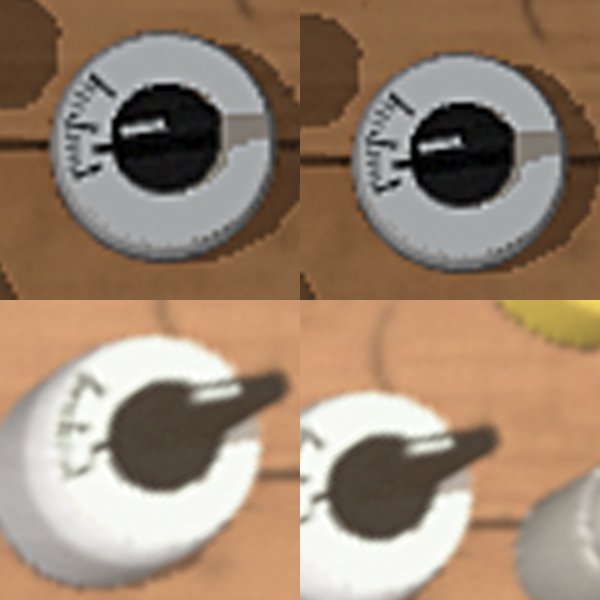

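Emit:
apply_moves --targets '[{"translation":[0.357,-0.279,0],"twist":0,"hand":1},{"translation":[0.357,-0.279,0],"twist":0,"hand":1},{"translation":[0.357,-0.279,0],"twist":0,"hand":1},{"translation":[0.357,-0.279,0],"twist":0,"hand":1},{"translation":[0.357,-0.279,0],"twist":0,"hand":1},{"translation":[0.357,-0.279,0],"twist":0,"hand":1},{"translation":[0.357,-0.279,0],"twist":0,"hand":1},{"translation":[0.357,-0.279,0],"twist":0,"hand":1}]'

```text
time: 1.7
tool_pos: [0.4251, -0.2488, 0.2536]
tool_rot: [0.0, 0.978, 0.208, 0.0]
contact_force: [0.6, 0.5, -0.4]
gripper_width: 0.998
grasp_force: 0.0
```

Emit:
apply_moves --targets '[{"translation":[0.357,-0.279,0],"twist":0,"hand":1},{"translation":[0.357,-0.279,0],"twist":0,"hand":1},{"translation":[0.357,-0.279,0],"twist":0,"hand":1},{"translation":[0.357,-0.279,0],"twist":0,"hand":1},{"translation":[0.357,-0.279,0],"twist":0,"hand":1},{"translation":[0.357,-0.279,0],"twist":0,"hand":1},{"translation":[0.357,-0.279,0],"twist":0,"hand":1},{"translation":[0,0,0],"twist":0,"hand":1}]'

```text
time: 2.5
tool_pos: [0.5744, 0.0339, 0.2533]
tool_rot: [-0.001, 0.977, 0.211, 0.0]
contact_force: [0.4, -0.7, -0.0]
gripper_width: 1.001
grasp_force: 0.0
```

Emit:
apply_moves --targets '[{"translation":[0,0,0],"twist":-1,"hand":1},{"translation":[0,0,0],"twist":-1,"hand":1},{"translation":[0,0,0],"twist":-1,"hand":1},{"translation":[0,0,0],"twist":-1,"hand":1},{"translation":[0,0,0],"twist":-1,"hand":1},{"translation":[0,0,0],"twist":-1,"hand":1},{"translation":[0,0,0],"twist":-1,"hand":1},{"translation":[0,0,0],"twist":-1,"hand":1}]'

```text
time: 3.3
tool_pos: [0.573, 0.0291, 0.2534]
tool_rot: [0.0, 0.819, 0.574, -0.0]
contact_force: [-0.4, -0.3, -0.5]
gripper_width: 1.005
grasp_force: 0.0
```

Emit:
apply_moves --targets '[{"translation":[0,0,0],"twist":-1,"hand":1},{"translation":[0,0,0],"twist":-1,"hand":1},{"translation":[0,0,0],"twist":-1,"hand":1},{"translation":[0,0,0],"twist":-1,"hand":1},{"translation":[0,0,0],"twist":-1,"hand":1},{"translation":[0,0,0],"twist":-0.3,"hand":1},{"translation":[0,0,0],"twist":0,"hand":1},{"translation":[0,0,0],"twist":0,"hand":1}]'

```text
time: 4.1
tool_pos: [0.5731, 0.0295, 0.2533]
tool_rot: [0.0, 0.642, 0.767, -0.0]
contact_force: [0.3, -0.0, 0.0]
gripper_width: 1.003
grasp_force: 0.0
```

Emit:
apply_moves --targets '[{"translation":[0,0,0.4],"twist":0,"hand":1},{"translation":[0,0,0.4],"twist":0,"hand":1},{"translation":[0,0,0.4],"twist":0,"hand":1},{"translation":[0,0,0.1],"twist":0,"hand":1},{"translation":[0,0,0],"twist":0,"hand":1},{"translation":[0,0,0],"twist":0,"hand":1}]'

```text
time: 4.7
tool_pos: [0.5745, 0.0296, 0.1255]
tool_rot: [0.001, 0.641, 0.767, 0.001]
contact_force: [-0.5, -0.4, 0.5]
gripper_width: 0.998
grasp_force: 0.0
```

Run:
```python
from h import *
x0,y0=.575,.029
out=[]
for c in("top","scene"):
    im0=cv2.imread(f"pics/{c}0.png")[:,:,::-1]
    w=warp(c,im0,x0,y0,.076); L=w.min(2).astype(int)
    # white line: bright comp within 25mm of centre, PCA
    n=390; yy,xx=np.mgrid[:n,:n]; r=np.hypot(xx-195,yy-195)/3
    m=((L>110)&(r<26)).astype(np.uint8)
    k,lab,st,ce=cv2.connectedComponentsWithStats(m)
    for i in range(1,k):
        if st[i,4]>60:
            p=np.argwhere(lab==i); C=np.cov(p.T); ev,V=np.linalg.eigh(C); d=V[:,1]; d=d*(-np.sign(d[1]))
            print(c,st[i],"xy",x0-(ce[i][1]-195)/3e3,y0-(ce[i][0]-195)/3e3,"q-like angle from +y toward -x deg",np.degrees(np.arctan2(d[0],-d[1])),np.sqrt(ev)/3)
    im=grab_frame(c); p=proj(c,[[x0,y0,.08]])[0].astype(int)
    u,v=np.clip(p-[70,50],0,None); out.append(cv2.resize(im[v:v+110,u:u+140],(560,440),interpolation=cv2.INTER_CUBIC)); print(u,v)
cv2.imwrite("pics/d.png",cv2.resize(np.hstack(out),(800,314))[:,:,::-1])
cv2.imwrite("pics/e.png",np.hstack([cv2.resize(warp("top",cv2.imread("pics/top0.png"),x0,y0,.034,.055),(400,400)),cv2.resize(warp("scene",cv2.imread("pics/scene0.png"),x0,y0,.034,.055),(400,400))]))
```

```text
top [ 118  118  155  102 4521] xy 0.5895857848558578 0.032047113470471136 q-like angle from +y toward -x deg 12.19080171113537 [ 7.24990189 15.47463817]
top [143 190  54  20 550] xy 0.5733339393939394 0.03749090909090909 q-like angle from +y toward -x deg 9.750435907183592 [1.0126433  5.20106473]
219 159
scene [ 149  118   95   51 2288] xy 0.5942660256410256 0.02848368298368299 q-like angle from +y toward -x deg -6.38828086050327 [4.07152533 6.31002886]
scene [ 118  137   72   78 3869] xy 0.5802130610838286 0.04316214353407427 q-like angle from +y toward -x deg -70.99320791253288 [5.8012109  6.10549685]
scene [243 151  12  19 157] xy 0.5865520169851379 0.011424628450106156 q-like angle from +y toward -x deg 85.50364399510985 [0.94402035 1.58596066]
scene [253 175  20  32 389] xy 0.5758269065981148 0.006767780634104537 q-like angle from +y toward -x deg -76.20463528308694 [1.27809629 2.93315291]
scene [ 163  224  101   49 2264] xy 0.5567975559481743 0.025060365135453472 q-like angle from +y toward -x deg 21.36850061872963 [3.05499485 8.69379653]
201 140
```

View pics/d.png

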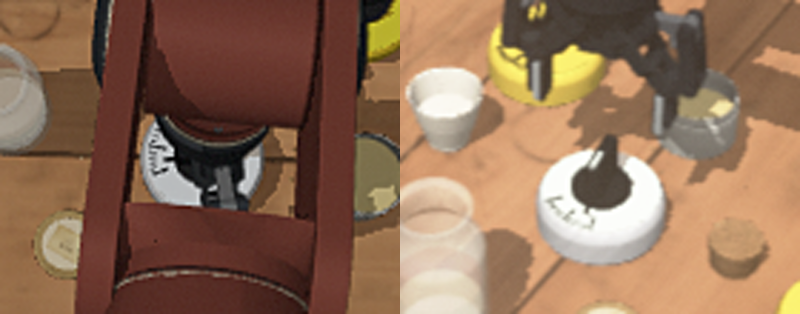

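View pics/e.png

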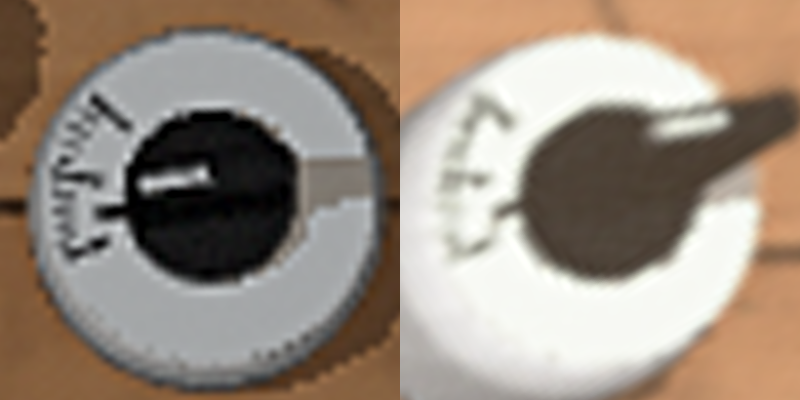

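The gripper straddles the bar. In the scene view of d.png the bar top is at (608,140), with the fingers either side at (540,80) and (660,100). From e.png, the 0 mark is 23.4° and the nose 9.5° from +y toward −x, so q ≈ 0.25 and the 5 mark is at yaw ≈ 82°. I'll descend and grip.

Emit:
apply_moves --targets '[{"translation":[0,0,0.2],"twist":0,"hand":1},{"translation":[0,0,0.2],"twist":0,"hand":1},{"translation":[0,0,0.16],"twist":0,"hand":1},{"translation":[0,0,0],"twist":0,"hand":1},{"translation":[0,0,0],"twist":0,"hand":0.5},{"translation":[0,0,0],"twist":0,"hand":0.35},{"translation":[0,0,0],"twist":0,"hand":0.3},{"translation":[0,0,0],"twist":0,"hand":0.25}]'

```text
time: 5.6
tool_pos: [0.5738, 0.0297, 0.0682]
tool_rot: [0.001, 0.641, 0.767, 0.0]
contact_force: [-0.8, -0.1, -0.2]
gripper_width: 0.33
grasp_force: 0.0
```

Emit:
apply_moves --targets '[{"translation":[0,0,0],"twist":0,"hand":0.2},{"translation":[0,0,0],"twist":0,"hand":0.17},{"translation":[0,0,0],"twist":0,"hand":0.14},{"translation":[0,0,0],"twist":0,"hand":0.1},{"translation":[0,0,0],"twist":0,"hand":0},{"translation":[0,0,0],"twist":0,"hand":0},{"translation":[0,0,0],"twist":0,"hand":0}]'

```text
time: 6.3
tool_pos: [0.5744, 0.0299, 0.0681]
tool_rot: [0.001, 0.641, 0.767, 0.001]
contact_force: [5.1, 2.9, -0.0]
gripper_width: 0.145
grasp_force: 58.8
```

```bash
cat > s.py <<'E'
from plant import *
import numpy as np
np.set_printoptions(precision=4,suppress=True)
s=state();q=s['tool_rot']
print(s['time'],s['tool_pos'],'yaw',2*np.arctan2(q[2],q[1]),'F',s['contact_force'],'T',s['ft_torque'],s['gripper_width'],s['grasp_force'],'j6',s['joint_pos'][5],s['joint_efforts'][5])
E
python3 s.py
```

```text
6.3 [0.5744 0.0299 0.0681] yaw 1.7497857278911828 F [ 5.0805  2.8536 -0.0219] T [ 0.2961 -0.7247  0.0164] 0.14535547626194872 58.83424758911133 j6 -0.2568981782950452 0.0032109228777699172
```

Emit:
apply_moves --targets '[{"translation":[0,0.005,0],"twist":0.5,"hand":0},{"translation":[0,0,0],"twist":0.5,"hand":0},{"translation":[0,0,0],"twist":0.5,"hand":0},{"translation":[0,0,0],"twist":0.5,"hand":0},{"translation":[0,0,0],"twist":0,"hand":0},{"translation":[0,0,0],"twist":0,"hand":0}]'

```text
time: 6.9
tool_pos: [0.5749, 0.03, 0.0681]
tool_rot: [0.001, 0.715, 0.7, 0.001]
contact_force: [4.1, 1.6, 0.9]
gripper_width: 0.141
grasp_force: 58.9
```

```bash
python3 s.py
```

```text
6.9 [0.5749 0.03   0.0681] yaw 1.5497107017620617 F [4.0824 1.6081 0.9242] T [ 0.2637 -0.6823 -0.0369] 0.1414061655860522 58.89478862285614 j6 -0.05662916397131487 -0.032728014048188925
```

Emit:
apply_moves --targets '[{"translation":[0,0.005,0],"twist":0.7,"hand":0},{"translation":[0,0,0],"twist":0.7,"hand":0},{"translation":[0,0,0],"twist":0.7,"hand":0},{"translation":[0,0,0],"twist":0.7,"hand":0},{"translation":[0,0,0],"twist":0.7,"hand":0},{"translation":[0,0,0],"twist":0.5,"hand":0},{"translation":[0,0,0],"twist":0,"hand":0},{"translation":[0,0,0],"twist":0,"hand":0}]'

```text
time: 7.7
tool_pos: [0.5756, 0.0298, 0.0681]
tool_rot: [0.001, 0.839, 0.544, 0.002]
contact_force: [6.4, 0.8, -1.2]
gripper_width: 0.14
grasp_force: 58.8
```

```bash
python3 s.py
```

```text
7.7 [0.5756 0.0298 0.0681] yaw 1.1496729966002 F [ 6.4012  0.8151 -1.1688] T [ 0.1905 -0.8247 -0.042 ] 0.14011945910411575 58.76174032688141 j6 0.34340172382324874 -0.03289835178293288
```

Emit:
apply_moves --targets '[{"translation":[0,0,0],"twist":0.3,"hand":0},{"translation":[0,0,0],"twist":0.3,"hand":0},{"translation":[0,0,0],"twist":0.2,"hand":0},{"translation":[0,0,0],"twist":0,"hand":0}]'

```text
time: 8.1
tool_pos: [0.5758, 0.0297, 0.0681]
tool_rot: [0.001, 0.86, 0.51, 0.002]
contact_force: [6.3, 0.4, -1.5]
gripper_width: 0.141
grasp_force: 58.7
```

```bash
python3 s.py
```

```text
8.1 [0.5758 0.0297 0.0681] yaw 1.069408656635457 F [ 6.3063  0.3698 -1.54  ] T [ 0.1173 -0.9314 -0.0163] 0.14070993251531208 58.68744134902954 j6 0.42364752054367294 0.024490737123414874
```

Emit:
apply_moves --targets '[{"translation":[0,0,0],"twist":0.5,"hand":0},{"translation":[0,0,0],"twist":0.5,"hand":0},{"translation":[0,0,0],"twist":0.5,"hand":0},{"translation":[0,0,0],"twist":0.2,"hand":0},{"translation":[0,0,0],"twist":0.2,"hand":0}]'

```text
time: 8.6
tool_pos: [0.5761, 0.0296, 0.0681]
tool_rot: [0.001, 0.905, 0.426, 0.002]
contact_force: [7.9, -0.4, -1.8]
gripper_width: 0.143
grasp_force: 58.5
```

```bash
python3 s.py
```

```text
8.6 [0.5761 0.0296 0.0681] yaw 0.8791243011594189 F [ 7.9489 -0.3786 -1.7977] T [ 0.1288 -1.0927  0.0665] 0.14318632030955103 58.53697657585144 j6 0.6139739541941919 -0.09435833198949695
```

Emit:
apply_moves --targets '[{"translation":[0,0,0],"twist":0.2,"hand":0},{"translation":[0,0,0],"twist":0.2,"hand":0}]'

```text
time: 8.8
tool_pos: [0.5761, 0.0295, 0.0681]
tool_rot: [0.001, 0.913, 0.407, 0.002]
contact_force: [7.6, -0.6, -3.8]
gripper_width: 0.14
grasp_force: 58.5
```

```bash
python3 s.py
```

```text
8.8 [0.5761 0.0295 0.0681] yaw 0.8391084655162137 F [ 7.6396 -0.6076 -3.8344] T [ 0.0829 -1.1096  0.0594] 0.14022843319642844 58.516438007354736 j6 0.6539484261904038 -0.09843997657299042
```

Emit:
apply_moves --targets '[{"translation":[0,0,0],"twist":0.2,"hand":0},{"translation":[0,0,0],"twist":0.2,"hand":0}]'

```text
time: 9.0
tool_pos: [0.5762, 0.0295, 0.0681]
tool_rot: [0.001, 0.921, 0.389, 0.002]
contact_force: [8.0, 0.2, -2.6]
gripper_width: 0.143
grasp_force: 58.5
```

```bash
python3 s.py
```

```text
9.0 [0.5762 0.0295 0.0681] yaw 0.7991268939069691 F [ 7.9973  0.1692 -2.6245] T [ 0.0533 -1.2026  0.0327] 0.14270561098271758 58.494300842285156 j6 0.6939248997755898 -0.09850214933976531
```

Emit:
apply_moves --targets '[{"translation":[0,0,0],"twist":0.2,"hand":0},{"translation":[0,0,0],"twist":0.2,"hand":0}]'

```text
time: 9.2
tool_pos: [0.5762, 0.0295, 0.0681]
tool_rot: [0.001, 0.929, 0.371, 0.002]
contact_force: [8.2, 0.7, -2.7]
gripper_width: 0.142
grasp_force: 58.5
```

```bash
python3 s.py
```

```text
9.2 [0.5762 0.0295 0.0681] yaw 0.7591670175359956 F [ 8.1972  0.6907 -2.6771] T [ 0.0587 -1.1904  0.0908] 0.14190792181187944 58.472211956977844 j6 0.7339341791269466 -0.098297952208668
```

Emit:
apply_moves --targets '[{"translation":[0,0,0],"twist":0.2,"hand":0},{"translation":[0,0,0],"twist":0.2,"hand":0}]'

```text
time: 9.4
tool_pos: [0.5763, 0.0294, 0.0681]
tool_rot: [0.001, 0.936, 0.352, 0.003]
contact_force: [8.0, -1.2, -3.3]
gripper_width: 0.145
grasp_force: 58.5
```

```bash
python3 s.py
```

```text
9.4 [0.5763 0.0294 0.0681] yaw 0.7191583774044523 F [ 7.9931 -1.2463 -3.2564] T [-0.0517 -1.2498  0.0669] 0.145309625860626 58.45099925994873 j6 0.7739232032824483 -0.09829250397160649
```

Emit:
apply_moves --targets '[{"translation":[0,0,0],"twist":0.2,"hand":0},{"translation":[0,0,0],"twist":0.2,"hand":0}]'

```text
time: 9.6
tool_pos: [0.5763, 0.0293, 0.0681]
tool_rot: [0.001, 0.943, 0.333, 0.003]
contact_force: [8.1, -1.5, -3.4]
gripper_width: 0.141
grasp_force: 58.4
```

```bash
python3 s.py
```

```text
9.6 [0.5763 0.0293 0.0681] yaw 0.6791472479473669 F [ 8.0595 -1.4951 -3.4055] T [-0.0363 -1.2698  0.1164] 0.14088538764347674 58.42867970466614 j6 0.813918368629628 -0.09824654320254922
```

Emit:
apply_moves --targets '[{"translation":[0,0,0],"twist":0.2,"hand":0},{"translation":[0,0,0],"twist":0.2,"hand":0}]'

```text
time: 9.8
tool_pos: [0.5764, 0.0293, 0.0681]
tool_rot: [0.001, 0.949, 0.314, 0.003]
contact_force: [9.1, -1.2, -3.2]
gripper_width: 0.142
grasp_force: 58.4
```

```bash
python3 s.py
```

```text
9.8 [0.5764 0.0293 0.0681] yaw 0.6391762720205335 F [ 9.1333 -1.2497 -3.2288] T [-0.0358 -1.3219  0.0807] 0.14245981381096345 58.40740442276001 j6 0.8539097548861996 -0.09822731371968985
```

Emit:
apply_moves --targets '[{"translation":[0,0,0],"twist":0.2,"hand":0},{"translation":[0,0,0],"twist":0.2,"hand":0}]'

```text
time: 10.0
tool_pos: [0.5764, 0.0292, 0.0681]
tool_rot: [0.001, 0.955, 0.295, 0.003]
contact_force: [9.6, -1.4, -3.4]
gripper_width: 0.142
grasp_force: 58.4
```

```bash
python3 s.py
```

```text
10.0 [0.5764 0.0292 0.0681] yaw 0.5991679366068613 F [ 9.5658 -1.3839 -3.3914] T [-0.1277 -1.3627  0.084 ] 0.14243341321717257 58.386322259902954 j6 0.8939278368170277 -0.09823709260672331
```

Emit:
apply_moves --targets '[{"translation":[0,0,0],"twist":0.2,"hand":0},{"translation":[0,0,0],"twist":0.2,"hand":0}]'

```text
time: 10.2
tool_pos: [0.5765, 0.0292, 0.0681]
tool_rot: [0.001, 0.961, 0.276, 0.003]
contact_force: [8.5, -1.0, -4.0]
gripper_width: 0.14
grasp_force: 58.4
```

```bash
python3 s.py
```

```text
10.2 [0.5765 0.0292 0.0681] yaw 0.5591997726902518 F [ 8.4997 -1.0402 -4.0426] T [-0.0931 -1.3459  0.0805] 0.13955928108637927 58.359827399253845 j6 0.9339138207823465 -0.07472935365512967
```

Emit:
apply_moves --targets '[{"translation":[0,0,0],"twist":0.2,"hand":0}]'

```text
time: 10.3
tool_pos: [0.5765, 0.0291, 0.0681]
tool_rot: [0.001, 0.964, 0.266, 0.003]
contact_force: [9.6, -1.4, -4.0]
gripper_width: 0.143
grasp_force: 58.4
```

```bash
python3 s.py
```

```text
10.3 [0.5765 0.0291 0.0681] yaw 0.5393663469971594 F [ 9.648  -1.3825 -3.9703] T [-0.1566 -1.3748  0.1409] 0.14303891268828656 58.358495235443115 j6 0.953758090394067 -0.004265918978489935
```

Emit:
apply_moves --targets '[{"translation":[0,0,0],"twist":0.2,"hand":0}]'

```text
time: 10.4
tool_pos: [0.5765, 0.0291, 0.0681]
tool_rot: [0.002, 0.966, 0.257, 0.003]
contact_force: [9.3, -1.0, -4.2]
gripper_width: 0.144
grasp_force: 58.4
```

```bash
python3 s.py
```

```text
10.4 [0.5765 0.0291 0.0681] yaw 0.5196420340907073 F [ 9.3241 -0.9984 -4.2365] T [-0.139  -1.381   0.2132] 0.14415120517459418 58.37022542953491 j6 0.9735781362179654 0.0729912263341248
```

Emit:
apply_moves --targets '[{"translation":[0,0,0],"twist":0.2,"hand":0},{"translation":[0,0,0],"twist":0,"hand":0}]'

```text
time: 10.6
tool_pos: [0.5765, 0.0291, 0.0681]
tool_rot: [0.002, 0.969, 0.248, 0.003]
contact_force: [9.0, -0.7, -3.7]
gripper_width: 0.137
grasp_force: 58.4
```

```bash
python3 s.py
```

```text
10.6 [0.5765 0.0291 0.0681] yaw 0.5002709587614652 F [ 9.0281 -0.6841 -3.6659] T [-0.1695 -1.4095  0.2482] 0.13704691459230595 58.375698924064636 j6 0.9929876837090928 0.26723116636276245
```

Emit:
apply_moves --targets '[{"translation":[0,0,0],"twist":0.2,"hand":0},{"translation":[0,0,0],"twist":0.1,"hand":0},{"translation":[0,0,0],"twist":0,"hand":0},{"translation":[0,0,0],"twist":0,"hand":0},{"translation":[0,0,0],"twist":0,"hand":0}]'

```text
time: 11.1
tool_pos: [0.5766, 0.029, 0.0681]
tool_rot: [0.002, 0.972, 0.233, 0.003]
contact_force: [8.7, -0.5, -4.6]
gripper_width: 0.141
grasp_force: 58.4
```

```bash
for i in 1 2 3; do python3 s.py; python3 -c "
from plant import *
grab_frame('scene')"; done
```

```text
11.1 [0.5766 0.029  0.0681] yaw 0.47106155144873757 F [ 8.6524 -0.5149 -4.6454] T [-0.2704 -1.4492  0.3886] 0.1408025593275042 58.41276168823242 j6 1.0223570822816113 0.34132526256144047
11.15 [0.5765 0.029  0.0681] yaw 0.47100508029537386 F [ 9.582  -1.3816 -4.0501] T [-0.2397 -1.428   0.3515] 0.14324565369602685 58.41281175613403 j6 1.0223965240907162 0.341443307697773
11.2 [0.5766 0.029  0.0681] yaw 0.4710350135342541 F [ 9.8483 -2.3572 -3.9334] T [-0.2738 -1.4223  0.3569] 0.13943177986246538 58.41264009475708 j6 1.0223705136528274 0.3414845187216997
```

Emit:
apply_moves --targets '[{"translation":[0,0,0],"twist":-0.5,"hand":0},{"translation":[0,0,0],"twist":-0.8,"hand":0},{"translation":[0,0,0],"twist":-0.8,"hand":0},{"translation":[0,0,0],"twist":-0.8,"hand":0},{"translation":[0,0,0],"twist":-0.8,"hand":0},{"translation":[0,0,0],"twist":-0.8,"hand":0},{"translation":[0,0,0],"twist":-0.8,"hand":0},{"translation":[0,0,0],"twist":-0.8,"hand":0}]'

```text
time: 12.05
tool_pos: [0.5757, 0.0298, 0.0681]
tool_rot: [0.001, 0.857, 0.515, 0.002]
contact_force: [6.2, 2.4, 0.8]
gripper_width: 0.145
grasp_force: 58.8
```

Emit:
apply_moves --targets '[{"translation":[0,0,0],"twist":-0.8,"hand":0},{"translation":[0,0,0],"twist":-0.8,"hand":0},{"translation":[0,0,0],"twist":-0.8,"hand":0},{"translation":[0,0,0],"twist":-0.8,"hand":0},{"translation":[0,0,0],"twist":-0.3,"hand":0},{"translation":[0,0,0],"twist":-0.1,"hand":0},{"translation":[0,0,0],"twist":0,"hand":0},{"translation":[0,0,0],"twist":0,"hand":0}]'

```text
time: 12.85
tool_pos: [0.5751, 0.03, 0.0681]
tool_rot: [0.001, 0.752, 0.659, 0.001]
contact_force: [4.4, 2.4, 1.5]
gripper_width: 0.144
grasp_force: 59.2
```

```bash
python3 s.py
python3 - <<'E'
from h import *
im=grab_frame("scene"); p=proj("scene",[[.575,.029,.04]])[0].astype(int)
cv2.imwrite("pics/f.png",cv2.resize(im[p[1]-40:p[1]+40,p[0]-50:p[0]+50],(700,560),interpolation=2)[:,:,::-1])
E
```

```text
12.85 [0.5751 0.03   0.0681] yaw 1.439066592413089 F [4.3783 2.3712 1.5179] T [ 0.3576 -0.6897  0.0101] 0.14378896378675862 59.18733537197113 j6 0.05414070970129077 0.0549816177226603
```

View pics/f.png

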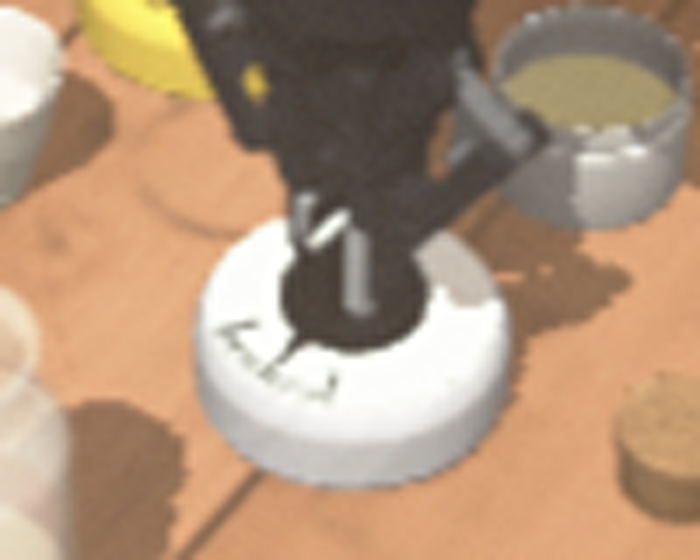

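In the scene crop the nose is at (293,350), midway between the 10 mark at (230,335) and the 0 mark at (330,388). I'll release, lift and check.

Emit:
apply_moves --targets '[{"translation":[0,0,0],"twist":0,"hand":0.3},{"translation":[0,0,0],"twist":0,"hand":0.5},{"translation":[0,0,0],"twist":0,"hand":0.8},{"translation":[0,0,0],"twist":0,"hand":0.8},{"translation":[0,0,-0.2],"twist":0,"hand":0.8},{"translation":[0,0,-0.4],"twist":0,"hand":0.8},{"translation":[0,0,-0.4],"twist":0,"hand":0.8},{"translation":[0,0,-0.4],"twist":0,"hand":0.8}]'

```text
time: 13.7
tool_pos: [0.5735, 0.0297, 0.2083]
tool_rot: [-0.0, 0.752, 0.659, -0.001]
contact_force: [0.2, -0.5, 0.1]
gripper_width: 0.799
grasp_force: 0.0
```

Emit:
apply_moves --targets '[{"translation":[-0.45,0,0],"twist":0,"hand":0.8},{"translation":[-0.45,0,0],"twist":0,"hand":0.8},{"translation":[-0.45,0,0],"twist":0,"hand":0.8},{"translation":[-0.45,0,0],"twist":0,"hand":0.8},{"translation":[-0.45,0,0],"twist":0,"hand":0.8},{"translation":[-0.45,0,0],"twist":0,"hand":0.8},{"translation":[0,0,0],"twist":0,"hand":0.8},{"translation":[0,0,0],"twist":0,"hand":0.8}]'

```text
time: 14.5
tool_pos: [0.5384, -0.2386, 0.2069]
tool_rot: [-0.001, 0.753, 0.658, -0.0]
contact_force: [0.5, -0.0, -0.6]
gripper_width: 0.803
grasp_force: 0.0
```

```bash
python3 s.py
python3 - <<'E'
from h import *
cv2.imwrite("pics/g.png",np.hstack([cv2.resize(warp(c,grab_frame(c),.575,.029,.036,.055),(400,400)) for c in("top","scene")])[:,:,::-1])
x0,y0=.575,.029
w=warp("top",grab_frame("top"),x0,y0,.076); L=w.min(2).astype(int)
n=390; yy,xx=np.mgrid[:n,:n]; r=np.hypot(xx-195,yy-195)/3
k,lab,st,ce=cv2.connectedComponentsWithStats(((L>110)&(r<26)).astype(np.uint8))
for i in range(1,k):
    if st[i,4]>60:
        p=np.argwhere(lab==i); d=np.linalg.eigh(np.cov(p.T))[1][:,1]; d=d*(-np.sign(d[1])); print(st[i],np.degrees(np.arctan2(d[0],-d[1])))
E
```

```text
14.5 [ 0.5384 -0.2386  0.2069] yaw 1.4374956510617154 F [ 0.4503 -0.0018 -0.5643] T [-0.0061  0.0521  0.0016] 0.8025778607757688 0.0 j6 -0.4104704124440973 -0.015771210892125964
[ 118  118  155   99 4477] 3.571620877557849
[143 182  54  17 550] -7.9890479554449065
[119 209  20  40 238] -69.59383391986006
```

View pics/g.png

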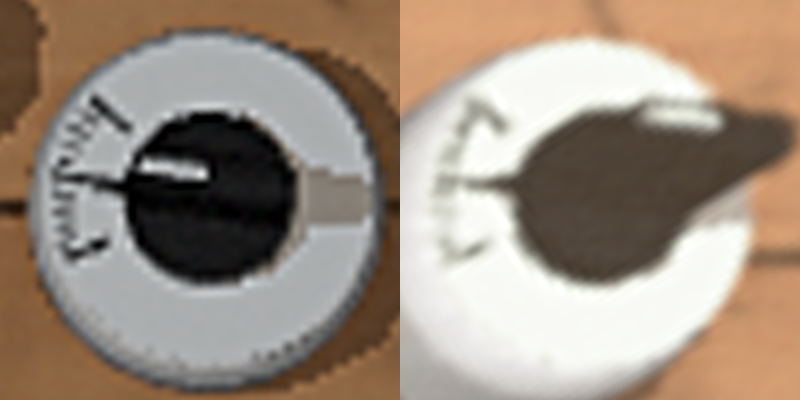

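The nose at (128,185) runs straight into the long 5 mark at (92,182). The bar is at 8.0° against the expected 8.1°. Handing in.

```bash
python3 -c "
from plant import *
print(job_done())"
```

```text
the job is handed in; nothing more can be done
None
```

I pressed the white timer's knob against the end stop at about 10 N for roughly half a second, turned it back so the pointer lines up with the five-minute mark in the camera check, let go, and handed the job in (no verdict was returned).

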